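Try a ferrule on the plug gauge, then draw the gauge half out of the bored blank

ROBOT

A 6-joint arm with a two-finger parallel gripper is mounted at the origin on the work surface. World frame = base frame: x ahead of the robot, y to its left, z up, the work surface at z = 0. Lengths are in mm, angles in rad, forces in N, time in s.
With the tool pointing down it reaches from about 350 to 975 mm from the base axis. Payload 7.1 kg.
Tool frame: the origin (TCP) lies midway between the tips of the shut fingers; the grasp point (between the pads) lies 19 mm behind it; y points along the fingers, z is the direction in which the jaws open and shut, and the axes are right-handed (so a half turn about y gives the same grasp; the last joint's range is limited). The gripper opens to 88 mm and grips with 3 to 60 N. Pads are 20 mm wide; open, the fingers measure 115 mm over their backs; the gripper's body (75 mm by 178 mm) begins 61 mm behind the grasp point.
Start: joints at [-0.019, 0.423, 1.63, -0, 1.089, -0.019], TCP at [624.984, 0.026, 222.675] pointing down, gripper open.
Joint ranges: [-3, 3], [-0.9, 2.11], [0.09, 2.58], [-1.31, 4.45], [0.11, 2.69], [-2.54, 2.54]. Speed limits (rad/s): [2.39, 2.39, 3.01, 3.14, 3.14, 3.14].

INTERFACE

Orientations are given as a unit quaternion [w, x, y, z].
In Python, from rig import ctrl gives the robot as it stands.
- The arm moves only by the tool carry_out, never from a script. Its argument "series" is a list of rows, each a list of 6 numbers: the shift along the tool's x, y, z in units of 25 mm (1.0 is 25 mm), then the turn, a rotation vector about the tool's x, y, z in units of 5 degrees (1.0 is 5 degrees). A call has exactly 5 rows; each row is the pose to reach, as a shift and turn from the pose commanded when the call began, along the tool's axes at that moment; what a row does not reach only later rows make up. A row lasts 1/12 s, in which the tool goes at most 41.7 mm and 7.16 degrees, less where a joint would pass 70% of its speed; a pose out of reach is approached as far as the arm can. A call with a gripper value outside its range is refused whole. "claw" is the opening in per cent of the stroke, from 0 (shut) to 100 (fully open), set as the call begins (left out, the last holds). The fingers move at their own pace and stop on an object; the grip force is fixed at half the most. Time passes only in rows, so rows that repeat a pose let the fingers close, or fill a call up. It gives the time, the measured TCP pose, the force and the opening at its end, in the units of the state.
- ctrl.state(): the state, without advancing time (a new reading comes with each control period).
- ctrl.get_image(name): name is "scene" or "side" or "wrist"; returns the picture (420x560x3 uint8, blue, green, red); there is no depth.
- ctrl.get_calibration(name): a dict with "K" (3x3 intrinsics, pixels), "R" (3x3) and "t" (3): a world point X has camera coordinates R X + t. Camera axes: x right, y down, z forward; pixel columns grow to the right and rows downward; lengths in mm; the calibration is good to about 2 mm. A picture is of the moment at which its call begins: read the wrist's pose just before it. get_calibration takes no time and is no camera call; for the wrist camera it gives the pose at the moment of the call.
- ctrl.sign_off(): hands the job in, once; it reports no verdict.
The state is a dict: "time_s": time; "joints": joint angles; "joint_vel": joint speeds; "joint_efforts": joint torques, N m; "eef_pos": TCP position; "tcp_rot": TCP orientation; "ft_force": force on the tool from outside, world axes, zero at the start; "ft_torque": the same for the moment, N m; "opening": opening from 0.0 (shut) to 1.0 (fully open).
Only numpy, scipy, OpenCV 4.12 (cv2) and the standard library are available. Lean on these libraries where they do the work, as an engineer would, in place of code of your own. Each camera call takes 0.05 s, during which the arm holds its last target.

TASK

A steel double-ended plug gauge stands fully home in the bore of the wooden blank in the clamp, pin end up. Slip the one brass ferrule of the three that properly fits the pin over it until it sits down on the gauge's collar and let go of it; then take the gauge by its thick collar and draw it straight up until about half of its plug is out of the wood (never right out), the ferrule still seated on top, and finish while holding it upright and still there. Leave the other ferrules and everything else on the bench where they are.

Things in the scene. Friction and masses are not known exactly. Their poses are not given: they have to be found in the camera images.
- blank_mouth (a point): centre of the bore's mouth, in the top face of a fixed upright beech block 60 x 60 mm, 90 mm tall (mouth 90 mm above the bench). z up; x, y along the block's sides. Bore vertical, 19.5 mm wide, 73 mm deep. Wooden clamp jaws, 46 mm tall, at its y sides: from x -65 to 115 mm, out to y +-65 mm; clamp screw at x 85 mm, its handle out to y -155 mm
- gauge_collar (a point): centre of the gauge's collar, the part to grip: steel, 30 mm diameter, 34 mm tall, flat shoulder on top; 17 mm above the mouth when home. Below it the plug, 18 mm diameter, 70 mm long, with a groove at half its length: half out = groove at the mouth, collar underside 35 mm above it. Gauge loose, 260 to 420 g, slides freely, drops back if let go. z = its axis, up; yaw arbitrary
- gauge_pin (a point): point on the axis of the gauge's pin, 12 mm above the collar's shoulder and 29 mm above gauge_collar (46 mm above the mouth when home): the centre of a seated ferrule lies here. The pin is 14 mm diameter and stands 26 mm above the shoulder, its top 5 mm tapering to 9 mm
- ferrule_middle_mid (a point): centre (half-way up) of the middle-sized of three brass ferrules, a plain short tube standing upright on the bench: outside diameter 25 mm, bore 16 mm, height 24 mm, so this point is 12 mm above the bench. It fits the 14 mm pin. The three ferrules swap places from run to run; z axis = tube axis.
- ferrule_small_mid (a point): centre (half-way up) of the smallest of three brass ferrules, a plain short tube standing upright on the bench: outside diameter 20 mm, bore 11 mm, height 24 mm, so this point is 12 mm above the bench. Too tight: it does not go over the pin. The three ferrules swap places from run to run; z axis = tube axis.
- ferrule_large_mid (a point): centre (half-way up) of the largest of three brass ferrules, a plain short tube standing upright on the bench: outside diameter 35 mm, bore 26 mm, height 24 mm, so this point is 12 mm above the bench. Too loose on the pin: it does not fit. The three ferrules swap places from run to run; z axis = tube axis.
- wax_tin_at (a point): low round metal tin, 60 mm diameter, 36 mm tall; bystander, loose on the bench; point 15 mm above its underside at its origin
- oil_jar_at (a point): amber glass jar with dark cap, 56 mm diameter, 75 mm tall; bystander, loose on the bench; point 15 mm above its underside at its origin
- offcut_at (a point): plain wooden offcut 90 x 35 x 28 mm, long side along its x; bystander, loose on the bench; point 15 mm above its underside at its origin
- chisel_at (a point): small driver with wooden handle, about 220 mm long, lying along its x; bystander, loose on the bench; point 15 mm above its underside at its origin
- mallet_at (a point): wooden-handled hammer, about 260 mm long, lying along its x; bystander, loose on the bench; point 15 mm above its underside at its origin
- brush_at (a point): bench brush with wooden handle, lying along its x; bystander, loose on the bench; point 15 mm above its underside at its origin
Things that resemble listed ones, but are neither listed nor needed, are in the scene too. Of the things that look like the part that bears gauge_collar, the larger one is meant.

How it is judged (in metres and radians):
On the way:
1. the middle-sized ferrule sits down on the collar of the gauge, let go, while the gauge is still fully home in the wood (distance between ferrule_middle_mid and gauge_pin below 0.004 m and z of gauge_collar in the frame of blank_mouth below 0.022 m and contact force between the fingers and ferrule_middle below 0.3 N and horizontal distance between gauge_collar and blank_mouth below 0.004 m), for 0.2 s.
At the end, for the whole second after the job is handed in: Through the last second the gripper holds the gauge still and upright (4 deg), within 4 mm of the bore axis, collar underside 25 to 45 mm above the bore mouth; middle ferrule seated on the collar (4 mm); other ferrules and bystanders within 30 mm of their starts (distance between ferrule_middle_mid and gauge_pin below 0.004 m and z of gauge_collar in the frame of blank_mouth between 0.042 and 0.062 m and horizontal distance between gauge_collar and blank_mouth below 0.004 m and angle between gauge_collar's own z axis and vertical below 0.07 rad and contact force between the fingers and gauge above 2 N and linear speed of gauge below 0.01 m/s and distance of each of ferrule_small_mid, ferrule_large_mid, wax_tin_at, oil_jar_at, offcut_at, chisel_at, mallet_at, brush_at from where it was at the start of the episode below 0.03 m); the arm keeps its last pose, push and grip.
It fails at once if the gauge is pulled right out (more than 62 mm up) (z of gauge_collar in the frame of blank_mouth above 0.079 m).
It fails at once if another ferrule or a bystander is knocked or carried more than 50 mm away (distance of any of ferrule_small_mid, ferrule_large_mid, wax_tin_at, oil_jar_at, offcut_at, chisel_at, mallet_at, brush_at from where it was at the start of the episode above 0.05 m).
It also fails if it takes over 54 s, if anything falls off the work surface, if the arm or the gripper's body presses on something with over 40 N, if the wrist force passes 120 N, or if a joint passes its speed limit or range.

## Working session

There is one attempt and no reset: what is moved stays moved. The work goes in short steps, Python scripts to look and compute and a tool call to move; the robot and the scene stay as the last step left them, time stands still between calls to the robot, and variables do not carry over. Pictures are saved under pics/ and viewed, and the job is handed in when it is done.

Besides the shell and the picture viewer there is one more tool, called after "Call:" as a command line: name --pt "numbers of a row" for each row, then --argument value for the rest. carry_out: Moves the arm, as the interface text tells. Its arguments: {"type":"object","properties":{"series":{"type":"array"},"claw":{"type":"number"}},"required":["series"]}

```bash
ls; mkdir -p pics; python3 - <<'E'
from rig import ctrl
import cv2
for n in ["scene","side","wrist"]:
    c=ctrl.get_calibration(n); print(n,c["K"],c["R"],c["t"])
    cv2.imwrite(f"pics/{n}0.png",ctrl.get_image(n))
print(ctrl.state())
E
```

```text
pics
scene [[545.76663821   0.         275.39461238]
 [  0.         545.76663821 210.17960073]
 [  0.           0.           1.        ]] [[ 0.82475665  0.56527813 -0.01539821]
 [ 0.41728702 -0.62675911 -0.65806122]
 [-0.38163858  0.53631489 -0.75280697]] [-419.20451225 -183.24006844 1628.341431  ]
side [[447.10410012   0.         281.43192482]
 [  0.         447.10410012 214.51874675]
 [  0.           0.           1.        ]] [[-0.88506994 -0.4652187  -0.01492534]
 [-0.30318011  0.6005321  -0.73989392]
 [ 0.35317564 -0.6503328  -0.67255796]] [479.58258534 246.80728404 912.02153018]
wrist [[367.59630131   0.         287.00833905]
 [  0.         367.59630131 208.7016167 ]
 [  0.           0.           1.        ]] [[ 9.99999192e-01  5.93150325e-04 -1.12449633e-03]
 [ 8.55513358e-04 -9.68225924e-01  2.50075644e-01]
 [-9.40434052e-04 -2.50076404e-01 -9.68225649e-01]] [-624.72696574  -30.76907161  390.78210111]
{'time_s': 0.15, 'joints': array([-1.89907646e-02,  4.23646169e-01,  1.63049406e+00,  2.43942094e-05,
        1.08861021e+00, -1.90088184e-02]), 'joint_vel': array([-0.00083058, -0.00192918, -0.00305643,  0.00107188, -0.00166514,
       -0.00025764]), 'joint_efforts': array([ 9.52650989e-04, -5.44981134e+01, -2.73919362e+01,  6.45430083e-02,
        2.04369903e-02, -3.19723256e-05]), 'eef_pos': array([6.24573222e+02, 4.62905349e-02, 2.22100233e+02]), 'tcp_rot': array([ 0.49972321, -0.50027999,  0.50029843, -0.49969804]), 'ft_force': array([-0.48406781, -0.5082941 ,  0.36767097]), 'ft_torque': array([-0.04139901, -0.03081008, -0.00986732]), 'opening': 1.0004761630113133}
```

View pics/scene0.png

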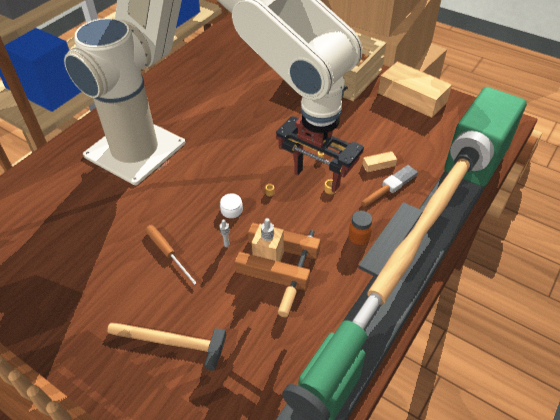

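View pics/side0.png

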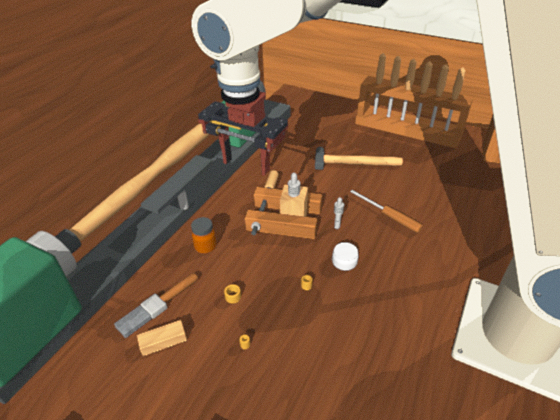

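View pics/wrist0.png

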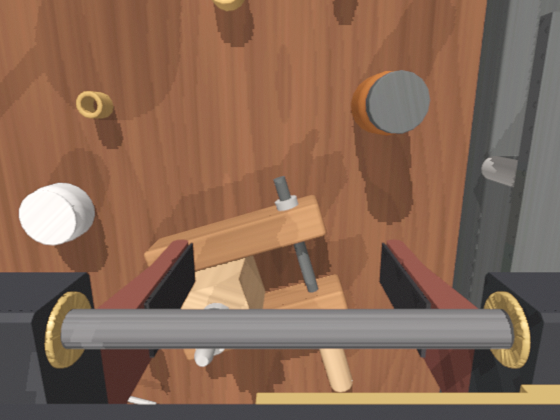

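Side view: ferrule candidates sit at about (232,294), (307,283) and (244,342). The gauge is in the clamped block at (294,185), and a smaller lookalike stands alone at (339,212). I'll measure them.

```bash
cat > h.py <<'E'
import numpy as np, cv2
from rig import ctrl
def ray(n,uv,c=None):
    c=c or ctrl.get_calibration(n)
    K,R,t=map(np.array,(c["K"],c["R"],c["t"]))
    return -R.T@t, R.T@np.linalg.inv(K)@np.array([uv[0],uv[1],1.])
def onz(n,uv,z,c=None):
    o,d=ray(n,uv,c); return o+d*(z-o[2])/d[2]
def tri(obs):
    A=np.zeros((3,3));b=np.zeros(3)
    for o,d in obs:
        d=d/np.linalg.norm(d);P=np.eye(3)-np.outer(d,d);A+=P;b+=P@o
    X=np.linalg.solve(A,b)
    return X,[np.linalg.norm((np.eye(3)-np.outer(d/np.linalg.norm(d),d/np.linalg.norm(d)))@(X-o)) for o,d in obs]
def proj(n,X,c=None):
    c=c or ctrl.get_calibration(n); x=c["K"]@(c["R"]@np.array(X)+c["t"]); return x[:2]/x[2]
E
python3 - <<'E'
from h import *
for n in ["side","scene","wrist"]:
    im=cv2.imread(f"pics/{n}0.png");h=cv2.cvtColor(im,cv2.COLOR_BGR2HSV)
    m=cv2.inRange(h,(15,140,90),(32,255,255))
    k,l,s,c=cv2.connectedComponentsWithStats(m)
    for i in range(1,k):
        if 15<s[i,4]<1500:
            x,y,w,hh=s[i,:4]
            P=onz(n,(x+w/2,y+hh/2),12)
            print(n,s[i],c[i].round(1),P.round(1), "w mm",np.linalg.norm(onz(n,(x,y+hh/2),12)-onz(n,(x+w,y+hh/2),12)).round(1))
def crop(n,x,y,w,h,f):
    im=cv2.imread(f"pics/{n}0.png")[y:y+h,x:x+w]
    return cv2.resize(im,None,fx=f,fy=f,interpolation=cv2.INTER_CUBIC)
cv2.imwrite("pics/c1.png",crop("side",210,160,160,200,3)[:600])
cv2.imwrite("pics/c2.png",crop("scene",200,140,160,150,4))
E
```

```text
side [210 121  31   8  67] [223.9 124.1] [ 971.4 -410.5   12. ] w mm 105.4
side [193 231  23  22 240] [203.6 242.7] [715.5  78.2  12. ] w mm 57.1
side [300 274  13  17 168] [306.3 282. ] [436.4  79.   12. ] w mm 29.2
side [224 284  18  20 283] [232.2 293.4] [566.8 181.8  12. ] w mm 39.8
side [239 334  11  16 148] [244.2 341.4] [481.9 272.9  12. ] w mm 22.1
scene [332 143  13   7  34] [337.9 145.9] [506.6 330.8  12. ] w mm 38.1
scene [318 151   6   7  29] [320.7 154.1] [481.6 273.2  12. ] w mm 17.4
scene [324 179  10  15 103] [328.2 186.3] [566.4 175.8  12. ] w mm 27.4
scene [265 184   9  12  93] [269.3 189.5] [437.8  74.6  12. ] w mm 24.6
```

View pics/c1.png

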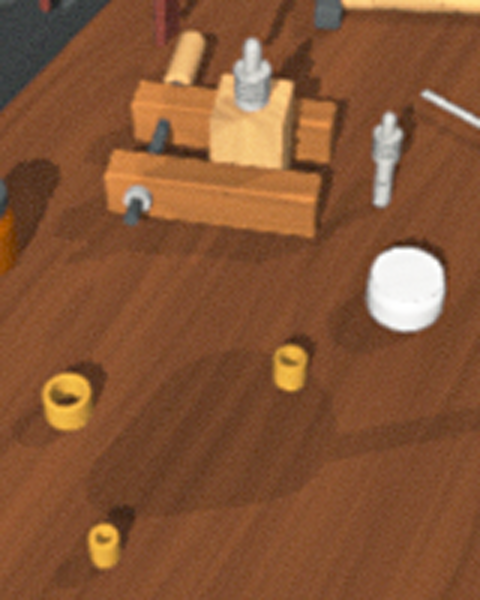

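View pics/c2.png

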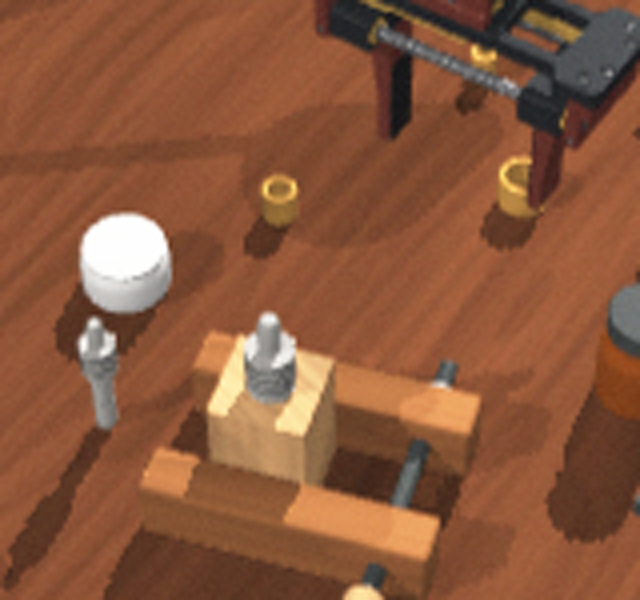

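```bash
python3 - <<'E'
from h import *
from scipy.spatial.transform import Rotation as Ro
q=ctrl.state()["tcp_rot"];print(Ro.from_quat([q[1],q[2],q[3],q[0]]).as_matrix().round(3))
# grey low-sat masks for gauge & decoy
for n,boxes in {"side":[(280,165,30,34),(328,192,20,42)],"scene":[(255,215,25,30),(215,215,18,35)]}.items():
    im=cv2.imread(f"pics/{n}0.png");h=cv2.cvtColor(im,cv2.COLOR_BGR2HSV)
    for (x,y,w,hh) in boxes:
        m=cv2.inRange(h[y:y+hh,x:x+w],(0,0,70),(180,75,255))
        k,l,s,c=cv2.connectedComponentsWithStats(m);i=1+s[1:,4].argmax();m=(l==i)
        print(n,s[i],(s[i,0]+x,s[i,1]+y))
        for r in range(hh):
            xs=np.where(m[r])[0]
            if len(xs): print(y+r,xs.min()+x,xs.max()+x,end=' | ')
        print()
for nm,s,c in [("pin top",(293.7,174),(267,219.5)),("decoytop",(339.5,198),(223.7,220.5)),("decoybase",(337,227.5),(226.5,246))]:
    X,r=tri([ray("side",s),ray("scene",c)]);print(nm,X.round(1),np.round(r,1))
E
```

```text
[[ 0.    -0.001  1.   ]
 [-1.     0.     0.   ]
 [-0.    -1.    -0.001]]
side [  8   8  13  24 234] (np.int32(288), np.int32(173))
173 292 295 | 174 291 296 | 175 291 296 | 176 291 296 | 177 291 296 | 178 291 296 | 179 291 296 | 180 289 298 | 181 288 299 | 182 288 299 | 183 288 300 | 184 288 300 | 185 288 299 | 186 288 299 | 187 288 299 | 188 288 299 | 189 288 299 | 190 288 299 | 191 288 299 | 192 288 299 | 193 288 299 | 194 288 298 | 195 289 297 | 196 291 296 | 
side [  6   5  11  32 234] (np.int32(334), np.int32(197))
197 339 340 | 198 338 341 | 199 337 342 | 200 337 342 | 201 336 341 | 202 335 342 | 203 334 343 | 204 334 344 | 205 334 344 | 206 334 343 | 207 334 343 | 208 334 343 | 209 334 343 | 210 334 343 | 211 334 343 | 212 334 342 | 213 335 342 | 214 335 341 | 215 335 341 | 216 335 341 | 217 335 340 | 218 335 340 | 219 335 340 | 220 335 340 | 221 335 340 | 222 335 340 | 223 334 340 | 224 334 340 | 225 334 339 | 226 334 339 | 227 334 339 | 228 335 338 | 
scene [  6   3  13  23 234] (np.int32(261), np.int32(218))
218 266 268 | 219 265 268 | 220 265 269 | 221 264 269 | 222 264 269 | 223 263 271 | 224 262 272 | 225 261 273 | 226 261 273 | 227 261 273 | 228 261 273 | 229 261 273 | 230 261 273 | 231 261 273 | 232 261 273 | 233 261 273 | 234 262 273 | 235 262 273 | 236 262 273 | 237 262 273 | 238 263 272 | 239 263 271 | 240 265 270 | 
scene [  4   4  11  28 185] (np.int32(219), np.int32(219))
219 222 224 | 220 222 224 | 221 221 225 | 222 221 226 | 223 220 228 | 224 220 228 | 225 219 228 | 226 219 228 | 227 219 228 | 228 220 228 | 229 220 229 | 230 220 228 | 231 220 228 | 232 221 228 | 233 221 228 | 234 222 227 | 235 222 227 | 236 223 227 | 237 223 227 | 238 223 227 | 239 223 228 | 240 223 228 | 241 224 228 | 242 224 228 | 243 224 228 | 244 224 228 | 245 224 228 | 246 225 227 | 
pin top [ 562.1 -107.7  148.2] [0.3 0.3]
decoytop [ 450.  -132.9   95.8] [0.3 0.3]
decoybase [ 449.2 -133.8   -4.7] [0.1 0.1]
```

Ferrule choice: the apparent widths are 39.8, 29.2 and 22.1 mm, matching 35, 25 and 20. So the middle one is at side (307,283), world about (437,77). The gauge to use is the larger one, standing in the block with its pin top at (562,-108,148) against an expected 150. The smaller lookalike stands free at (450,-133). I'll move above the middle ferrule.

Call:
carry_out --pt "-0.6 0.1 -1.5 0 0 0" --pt "-1.2 0.2 -3 0 0 0" --pt "-1.8 0.3 -4.5 0 0 0" --pt "-2.4 0.4 -6 0 0 0" --pt "-3.08 0.5 -7.5 0 0 0"

```text
time_s: 0.57
eef_pos: [435.4, 77.2, 209.7]
tcp_rot: [0.5, -0.5, 0.5, -0.5]
ft_force: [0.0, 1.1, 0.6]
opening: 1.001
```

Call:
carry_out --pt "0 0.8 0 0 0 0" --pt "0 1.6 0 0 0 0" --pt "0 2 0 0 0 0" --pt "0 2 0 0 0 0" --pt "0 2 0 0 0 0"

```text
time_s: 0.98
eef_pos: [437.5, 76.9, 159.9]
tcp_rot: [0.5, -0.5, 0.5, -0.5]
ft_force: [-0.4, 0.7, -1.1]
opening: 1.001
```

```bash
python3 - <<'E'
from h import *
s=ctrl.state();print(s["eef_pos"],s["time_s"])
c=ctrl.get_calibration("wrist")
im=ctrl.get_image("wrist");cv2.imwrite("pics/w1.png",im)
np.savez("w1.npz",**c)
print(proj("wrist",(437,77,24),c),proj("wrist",s["eef_pos"],c))
E
```

```text
[437.52457749  76.8836392  159.94279075] 0.9833
[285.97531717 198.06773475] [285.9847903  261.68407445]
```

View pics/w1.png

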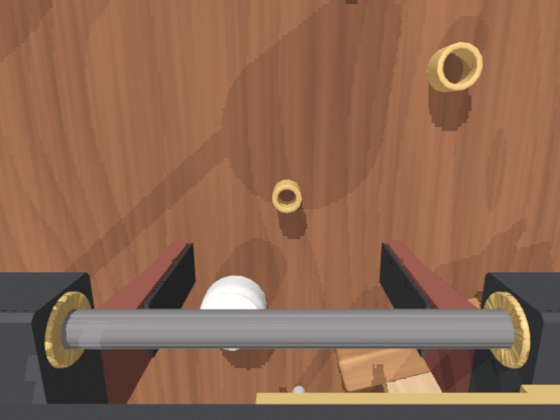

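```bash
python3 - <<'E'
from h import *
c=dict(np.load("w1.npz"))
im=cv2.imread("pics/w1.png");h=cv2.cvtColor(im,cv2.COLOR_BGR2HSV)
m=cv2.inRange(h,(15,120,80),(34,255,255))
for (x,y,w,hh) in [(260,170,60,60),(415,30,80,80)]:
    ys,xs=np.where(m[y:y+hh,x:x+w]>0); ys+=y; xs+=x
    print(xs.min(),xs.max(),ys.min(),ys.max())
    cnt=np.stack([xs,ys],1).astype(np.int32); hull=cv2.convexHull(cnt)[:,0]
    # silhouette hull rays; mid estimate: bbox centre on z=12
    ctr=((xs.min()+xs.max()+1)/2,(ys.min()+ys.max()+1)/2)
    print(ctr,onz("wrist",ctr,12,c))
# predicted bbox for 25 mm cylinder at candidate
def pb(X,Y,D):
    a=np.linspace(0,6.283,90);P=[proj("wrist",(X+D/2*np.cos(t),Y+D/2*np.sin(t),z),c) for z in(0,24) for t in a]
    P=np.array(P);return P.min(0).round(1),P.max(0).round(1)
for D in (20,25): print(D,pb(437.5,77,D))
E
```

```text
272 301 179 212
(np.float64(287.0), np.float64(196.0)) [437.84211815  76.10368491  12.        ]
426 482 42 92
(np.float64(454.5), np.float64(67.5)) [571.02616286 180.8032783   12.        ]
20 (array([274.6, 181.1]), array([298.6, 209.7]))
25 (array([271.6, 178.4]), array([301.5, 212.5]))
```

Its silhouette matches a 25 mm tube (predicted box 271.6–301.5, seen 272–301) at (437.8,76.4), and the TCP is over it. I'll descend.

Call:
carry_out --pt "0 1.3 0 0 0 0" --pt "0 2.6 0 0 0 0" --pt "0 3.9 0 0 0 0" --pt "0 5.0 0 0 0 0" --pt "0.01 5.5 0.01 0 0 0"

```text
time_s: 1.45
eef_pos: [437.4, 76.5, 20.6]
tcp_rot: [0.499, -0.5, 0.501, -0.5]
ft_force: [-0.4, -0.3, 0.3]
opening: 0.998
```

Call:
carry_out --pt "0 0.3 0 0 0 0" --pt "0 0.6 0 0 0 0" --pt "0 0.76 0 0 0 0" --pt "0 0.76 0 0 0 0" --pt "0 0.76 0 0 0 0"

```text
time_s: 1.87
eef_pos: [438.4, 76.8, 4.3]
tcp_rot: [0.5, -0.5, 0.5, -0.5]
ft_force: [0.6, -0.3, -0.4]
opening: 1.005
```

Call:
carry_out --pt "0 0 0 0 0 0" --pt "0 0 0 0 0 0" --pt "0 0 0 0 0 0" --pt "0 0 0 0 0 0" --pt "0 0 0 0 0 0" --claw 0

```text
time_s: 2.28
eef_pos: [437.9, 76.8, 3.9]
tcp_rot: [0.5, -0.5, 0.5, -0.5]
ft_force: [-0.5, 0.1, 0.7]
opening: 0.661
```

Call:
carry_out --pt "0 0 0 0 0 0" --pt "0 0 0 0 0 0" --pt "0 0 0 0 0 0" --pt "0 0 0 0 0 0" --pt "0 0 0 0 0 0"

```text
time_s: 2.7
eef_pos: [437.7, 76.8, 3.6]
tcp_rot: [0.5, -0.5, 0.5, -0.5]
ft_force: [0.9, -0.2, -0.2]
opening: 0.283
```

Opening 0.283 × 88 = 24.9 mm, so the ferrule is gripped. I'll lift it and check.

Call:
carry_out --pt "0 -0.4 0 0 0 0" --pt "0 -1.6 0 0 0 0" --pt "0 -3.2 0 0 0 0" --pt "0 -4.8 0 0 0 0" --pt "0 -6.4 0 0 0 0"

```text
time_s: 3.12
eef_pos: [436.9, 76.6, 165.8]
tcp_rot: [-0.5, 0.5, -0.5, 0.5]
ft_force: [1.0, 0.8, -0.6]
opening: 0.278
```

Call:
carry_out --pt "0 -1.2 0 0 0 0" --pt "1.2 -1.4 0.8 0 0 0" --pt "2.4 -1.4 1.6 0 0 0" --pt "3.6 -1.4 2.4 0 0 0" --pt "4.8 -1.4 3.2 0 0 0"

```text
time_s: 3.53
eef_pos: [518.3, -44.5, 200.0]
tcp_rot: [0.5, -0.5, 0.499, -0.5]
ft_force: [0.8, 0.4, 0.2]
opening: 0.273
```

```bash
python3 - <<'E'
from h import *
s=ctrl.state();print(s["eef_pos"],s["time_s"],s["opening"])
for n in ["wrist","side","scene"]:
    c=ctrl.get_calibration(n); np.savez(f"{n}2.npz",**c)
    im=ctrl.get_image(n);cv2.imwrite(f"pics/{n}2.png",im)
E
```

```text
[518.25484615 -44.47332834 200.02416163] 3.5333 0.2728513170272005
```

View pics/wrist2.png

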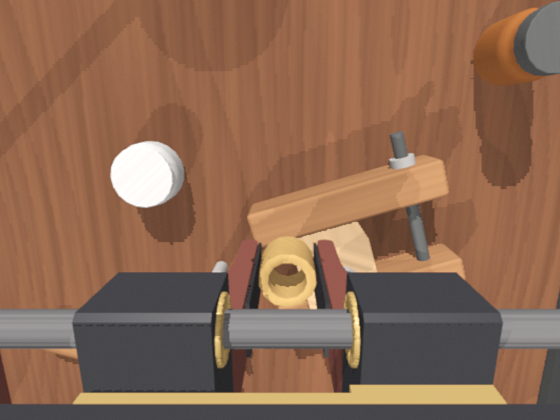

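View pics/side2.png

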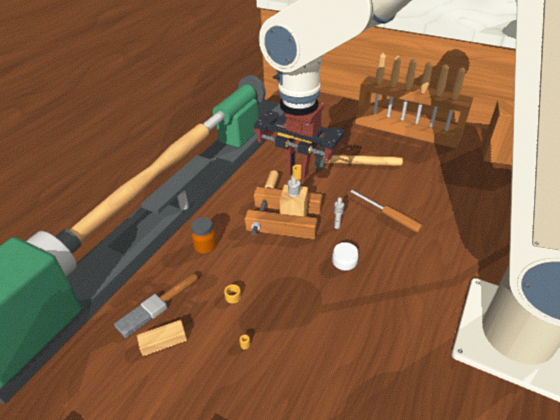

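The ferrule is held upright, with its top rim at wrist (288,283). I'll move over the pin and compare their axes in both fixed views.

Call:
carry_out --pt "1.0 0 0.7 0 0 0" --pt "2.0 0 1.4 0 0 0" --pt "2.53 0.4 1.75 0 0 0" --pt "2.53 1.0 1.75 0 0 0" --pt "2.53 1.5 1.75 0 0 0"

```text
time_s: 4.1
eef_pos: [561.0, -106.2, 160.9]
tcp_rot: [0.5, -0.5, 0.5, -0.5]
ft_force: [-0.4, 0.7, -0.8]
opening: 0.277
```

Call:
carry_out --pt "0 0 0 0 0 0" --pt "0 0 0 0 0 0" --pt "0 0 0 0 0 0" --pt "0 0 0 0 0 0" --pt "0 0 0 0 0 0"

```text
time_s: 4.52
eef_pos: [561.9, -106.2, 162.2]
tcp_rot: [0.5, -0.5, 0.499, -0.5]
ft_force: [0.4, -0.1, -1.8]
opening: 0.278
```

```bash
python3 - <<'E'
from h import *
s=ctrl.state();print(s["eef_pos"],s["time_s"],s["opening"])
out=[]
for n,(x,y,w,h_) in {"side":(270,135,50,70),"scene":(240,180,60,70)}.items():
    im=ctrl.get_image(n);cv2.imwrite(f"pics/{n}3.png",im)
    h=cv2.cvtColor(im,cv2.COLOR_BGR2HSV)[y:y+h_,x:x+w]
    b=cv2.inRange(h,(15,120,60),(34,255,255)); g=cv2.inRange(h,(0,0,70),(180,75,255))
    for nm,m in(("brass",b),("steel",g)):
        print(n,nm)
        for r in range(h_):
            xs=np.where(m[r])[0]
            if len(xs): print(y+r,xs.min()+x,xs.max()+x,len(xs),end=' | ')
        print()
    out.append(cv2.resize(im[y:y+h_,x:x+w],(400,int(400*h_/w))))
hh=max(o.shape[0] for o in out)
cv2.imwrite("pics/c3.png",np.hstack([cv2.copyMakeBorder(o,0,hh-o.shape[0],0,0,cv2.BORDER_CONSTANT) for o in out]))
E
```

```text
[ 561.87770894 -106.15190981  162.17171224] 4.5167 0.27758342154125154
side brass
135 282 294 13 | 136 287 297 11 | 137 283 301 13 | 138 282 304 13 | 139 271 305 8 | 140 282 305 4 | 142 282 282 1 | 143 282 305 4 | 144 303 305 3 | 145 313 313 1 | 147 302 303 2 | 148 302 303 2 | 149 303 304 2 | 160 290 295 6 | 161 289 296 8 | 162 288 296 9 | 163 288 296 9 | 164 288 296 9 | 165 288 296 9 | 166 288 296 9 | 167 288 296 9 | 168 288 296 9 | 169 288 296 9 | 170 271 296 10 | 171 271 296 15 | 172 270 317 18 | 173 270 296 16 | 174 271 291 9 | 175 270 277 8 | 176 270 278 9 | 177 270 276 7 | 178 270 276 7 | 179 270 276 7 | 180 270 276 7 | 181 270 275 6 | 182 270 275 6 | 183 270 310 7 | 184 271 275 4 | 185 271 287 7 | 186 270 305 10 | 187 271 307 13 | 188 283 308 11 | 189 283 307 8 | 190 282 307 13 | 191 282 307 11 | 192 282 306 10 | 193 282 306 11 | 194 282 306 11 | 195 281 306 14 | 196 281 306 15 | 197 281 307 19 | 198 281 306 25 | 199 274 306 28 | 200 280 319 28 | 201 280 307 25 | 202 280 311 27 | 203 280 306 26 | 204 280 307 25 | 
side steel
135 270 316 13 | 136 270 318 9 | 137 270 316 10 | 13
[... 1971 characters left out ...]
 | 193 254 299 21 | 194 255 297 22 | 195 257 297 19 | 196 260 296 14 | 197 284 296 9 | 198 240 296 8 | 199 240 296 12 | 200 240 295 14 | 201 240 294 11 | 202 240 293 11 | 203 240 283 13 | 204 240 284 13 | 205 240 285 11 | 206 240 285 9 | 207 240 285 7 | 208 240 285 5 | 209 240 242 3 | 210 240 242 3 | 211 240 241 2 | 212 240 241 2 | 213 240 240 1 | 214 240 240 1 | 221 264 269 6 | 222 264 269 6 | 223 263 271 9 | 224 262 272 11 | 225 261 273 13 | 226 261 273 13 | 227 261 273 13 | 228 261 273 13 | 229 261 273 13 | 230 261 273 13 | 231 261 273 13 | 232 261 273 13 | 233 261 273 13 | 234 262 273 12 | 235 262 273 12 | 236 262 273 12 | 237 262 273 12 | 238 263 272 10 | 239 263 271 9 | 240 265 270 6 |
```

View pics/c3.png

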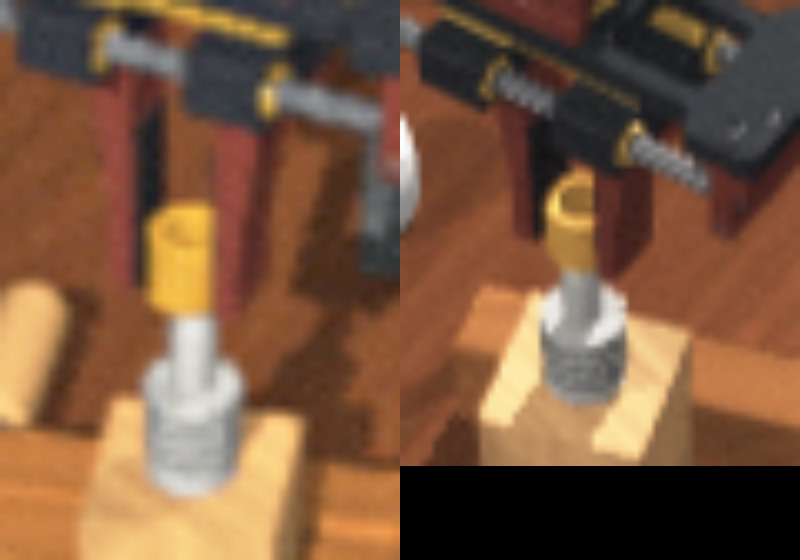

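```bash
python3 - <<'E'
from h import *
from scipy.optimize import least_squares
C={n:ctrl.get_calibration(n) for n in("side","scene")}
def edges(n,X,Y,z,r):
    a=np.linspace(0,6.283,181);P=np.array([proj(n,(X+r*np.cos(t),Y+r*np.sin(t),z),C[n]) for t in a]);return P[:,0].min(),P[:,0].max()
def cyl(v):  # collar at mid z 107, both edges; 
    a=edges("side",*v,107,15);b=edges("scene",*v,107,15); return [a[0]-288,a[1]-300,b[0]-261.3,b[1]-273.9]
r=least_squares(cyl,[562,-107]);print("collar",r.x,r.fun)
def pin(v):
    a=edges("side",*v,136,7);b=edges("scene",*v,143,6.5); return [a[0]-291,a[1]-297,b[0]-264,b[1]-270]
r=least_squares(pin,[562,-107]);print("pin",r.x,r.fun)
def fe(v): return [edges("side",*v,171,12.5)[0]-288, edges("scene",*v,171,12.5)[0]-261.3]
r=least_squares(fe,[562,-107]);print("ferrule",r.x)
E
```

```text
collar [ 560.11466303 -104.99708928] [-0.0637921   0.06662966 -0.10421488  0.10673974]
pin [ 561.87871691 -108.27458997] [ 0.12628579 -0.12601248  0.15902304 -0.15867387]
ferrule [ 568.30159872 -116.56104259]
```

The fixed views' column directions are nearly parallel, so they constrain position poorly. I'll rise so the wrist camera sees both the pin and the held ferrule.

Call:
carry_out --pt "0 -1.2 0 0 0 0" --pt "0.05 -2.4 0 0 0 0" --pt "0.07 -3.6 0 0 0 0" --pt "0.07 -4.8 0 0 0 0" --pt "0.07 -5 0 0 0 0"

```text
time_s: 5.03
eef_pos: [564.0, -108.7, 292.0]
tcp_rot: [-0.502, 0.498, -0.497, 0.503]
ft_force: [0.8, -0.3, -0.1]
opening: 0.281
```

Call:
carry_out --pt "0 0 0 0 0 0" --pt "0 0 0 0 0 0" --pt "0 0 0 0 0 0" --pt "0 0 0 0 0 0" --pt "0 0 0 0 0 0"

```text
time_s: 5.45
eef_pos: [560.8, -108.1, 284.6]
tcp_rot: [0.499, -0.501, 0.501, -0.499]
ft_force: [0.5, -0.4, -1.3]
opening: 0.278
```

```bash
python3 - <<'E'
from h import *
s=ctrl.state();print(s["eef_pos"],s["time_s"],s["opening"])
c=ctrl.get_calibration("wrist"); np.savez("w4.npz",**c)
im=ctrl.get_image("wrist");cv2.imwrite("pics/w4.png",cv2.resize(im[150:320,200:370],None,fx=3.5,fy=3.5,interpolation=cv2.INTER_CUBIC));cv2.imwrite("pics/w4f.png",im)
for z in (124,150): print(z,proj("wrist",(562,-108,z),c))
print(proj("wrist",s["eef_pos"]+[0,0,20.4],c))
E
```

```text
[ 560.79125921 -108.06995896  284.59696358] 5.45 0.2779768256078312
124 [288.28718625 192.15267712]
150 [288.31590089 198.59401694]
[285.82236664 280.42768253]
```

View pics/w4.png

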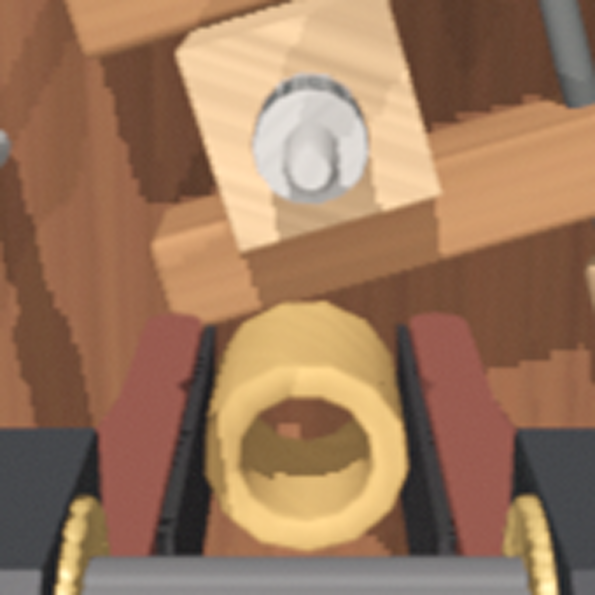

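```bash
python3 - <<'E'
from h import *
c=dict(np.load("w4.npz"))
px=lambda x,y:(200+x/3.5,150+y/3.5)
P=onz("wrist",px(313,175),150,c); F=onz("wrist",px(307.5,456),305,c)
print("pin",P,"fer",F)
im=cv2.imread("pics/w4f.png");h=cv2.cvtColor(im,cv2.COLOR_BGR2HSV)
m=cv2.inRange(h,(0,0,130),(180,60,255))[150:220,260:320]
k,l,s,cc=cv2.connectedComponentsWithStats(m)
i=1+s[1:,4].argmax();ct,_=cv2.findContours((l==i).astype(np.uint8),0,2);e=cv2.fitEllipse(cv2.convexHull(max(ct,key=len)));print(s[i],e)
# collar bottom of ellipse is shoulder front edge; shoulder disc: columns
print("shoulder", onz("wrist",(e[0][0]+260.5,e[0][1]+150.5),124,c))
b=cv2.inRange(h,(15,90,80),(34,255,255))
rows=[(r,np.where(b[r,255:322])[0]+255) for r in range(232,310)]
for r,x in rows[::5]: print(r,x.min() if len(x) else None,x.max() if len(x) else None)
E
```

```text
pin [ 562.92761428 -109.19854833  150.        ] fer [ 561.65193935 -108.00169952  305.        ]
[ 12  21  34  37 968] ((28.3099365234375, 39.60709762573242), (33.25419616699219, 37.8578987121582), 1.7599222660064697)
shoulder [ 562.46693719 -106.12325948  124.        ]
232 None None
237 278 296
242 269 305
247 266 308
252 263 311
257 261 312
262 260 313
267 259 314
272 259 315
277 259 316
282 258 316
287 259 315
292 262 313
297 265 309
302 271 303
307 287 288
```

Pin minus ferrule in the wrist view is (+1.2,-1.2) mm. With the fixed views' pin at (562,-108), I'll aim the TCP at about (562,-108.7). Going down to just above the pin.

Call:
carry_out --pt "0 1 0 0 0 0" --pt "0 2 0 0 0 0" --pt "0 3 0 0 0 0" --pt "0.02 4 0 0 0 0" --pt "0.02 4.8 0 0 0 0"

```text
time_s: 5.92
eef_pos: [560.6, -108.6, 163.8]
tcp_rot: [0.5, -0.5, 0.501, -0.499]
ft_force: [0.6, -0.4, -0.3]
opening: 0.273
```

Call:
carry_out --pt "0 0 0 0 0 0" --pt "0 0 0 0 0 0" --pt "0 0 0 0 0 0" --pt "0 0 0 0 0 0" --pt "0 0 0 0 0 0"

```text
time_s: 6.33
eef_pos: [562.4, -108.9, 167.6]
tcp_rot: [-0.5, 0.5, -0.499, 0.501]
ft_force: [0.6, -0.3, 0.1]
opening: 0.274
```

Call:
carry_out --pt "0 0 0 0 0 0" --pt "0 0 0 0 0 0" --pt "0 0 0 0 0 0" --pt "0 0 0 0 0 0" --pt "0 0 0 0 0 0"

```text
time_s: 6.75
eef_pos: [561.5, -108.7, 166.3]
tcp_rot: [-0.5, 0.5, -0.5, 0.5]
ft_force: [0.3, 0.7, -1.1]
opening: 0.272
```

Call:
carry_out --pt "0 0.2 0.01 0 0 0" --pt "0 0.4 0.01 0 0 0" --pt "0 0.6 0.01 0 0 0" --pt "0 0.72 0.01 0 0 0" --pt "0 0.72 0.01 0 0 0"

```text
time_s: 7.17
eef_pos: [561.0, -108.6, 147.0]
tcp_rot: [0.5, -0.5, 0.501, -0.499]
ft_force: [-0.1, 0.2, -0.6]
opening: 0.277
```

```bash
cat > look.py <<'E'
from h import *
import sys
k=sys.argv[1]
s=ctrl.state();print(s["eef_pos"].round(1),s["ft_force"].round(1),s["ft_torque"].round(2),s["time_s"],s["opening"])
out=[]
for n,(x,y,w,h_) in {"side":(265,130,60,75),"scene":(237,175,60,75)}.items():
    im=ctrl.get_image(n); cv2.imwrite(f"pics/{n}{k}f.png",im)
    out.append(cv2.resize(im[y:y+h_,x:x+w],(390,int(390*h_/w)),interpolation=cv2.INTER_CUBIC))
cv2.imwrite(f"pics/c{k}.png",np.hstack(out))
E
python3 look.py 5
```

```text
[ 561.  -108.6  147. ] [-0.1  0.2 -0.6] [-0.02 -0.01  0.03] 7.1667 0.27703734504040445
```

View pics/c5.png

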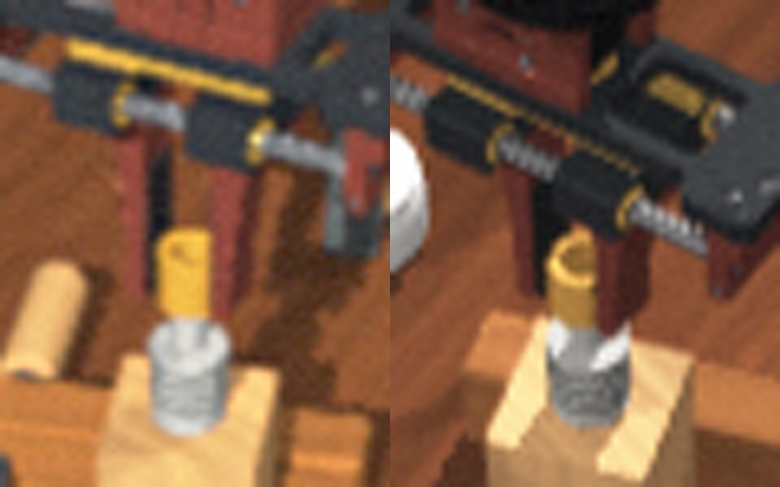

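The ferrule is over the pin with no force. I'll continue down.

Call:
carry_out --pt "0 0.15 0 0 0 0" --pt "0 0.3 0 0 0 0" --pt "0 0.45 0 0 0 0" --pt "0 0.6 0 0 0 0" --pt "0 0.6 0 0 0 0"

```text
time_s: 7.68
eef_pos: [561.2, -108.7, 132.2]
tcp_rot: [0.5, -0.5, 0.5, -0.5]
ft_force: [-0.6, 0.3, -0.7]
opening: 0.275
```

Call:
carry_out --pt "0 0.05 0 0 0 0" --pt "0 0.1 0 0 0 0" --pt "0 0.14 0 0 0 0" --pt "0 0.14 0 0 0 0" --pt "0 0.14 0 0 0 0"

```text
time_s: 8.1
eef_pos: [561.7, -108.7, 129.7]
tcp_rot: [0.5, -0.5, 0.5, -0.5]
ft_force: [0.0, 0.5, -0.5]
opening: 0.276
```

```bash
python3 look.py 6
```

```text
[ 561.7 -108.7  129.7] [ 0.   0.5 -0.5] [ 0.06  0.07 -0.01] 8.1 0.27629019761351054
```

View pics/c6.png

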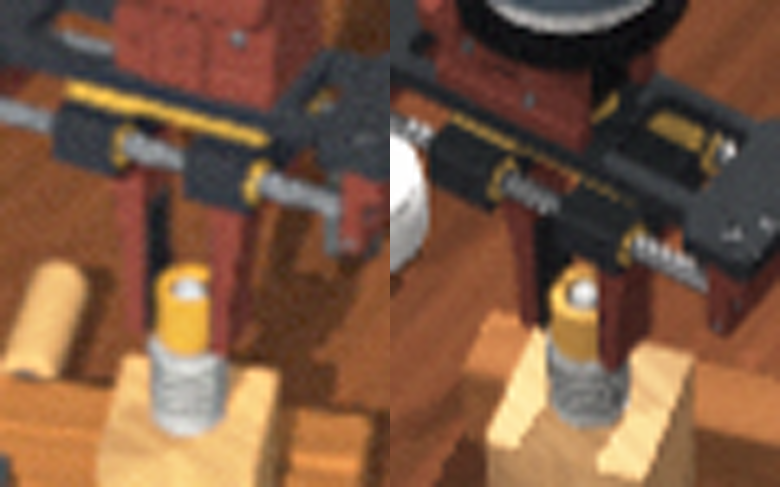

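The pin tip shows inside the bore in both crops, about 2 mm from seated. A bit lower, then release.

Call:
carry_out --pt "0 0.03 0 0 0 0" --pt "0 0.06 0 0 0 0" --pt "0 0.06 0 0 0 0" --pt "0 0.06 0 0 0 0" --pt "0 0.06 0 0 0 0"

```text
time_s: 8.62
eef_pos: [561.7, -108.7, 128.1]
tcp_rot: [0.5, -0.5, 0.5, -0.5]
ft_force: [-0.4, 1.0, -1.5]
opening: 0.273
```

Call:
carry_out --pt "0 0.02 0 0 0 0" --pt "0 0.02 0 0 0 0" --pt "0 0.02 0 0 0 0" --pt "0 0.02 0 0 0 0" --pt "0 0.02 0 0 0 0"

```text
time_s: 9.03
eef_pos: [561.8, -108.7, 127.7]
tcp_rot: [-0.5, 0.5, -0.5, 0.5]
ft_force: [0.5, 0.2, -0.9]
opening: 0.276
```

Call:
carry_out --pt "0 0 0 0 0 0" --pt "0 0 0 0 0 0" --pt "0 0 0 0 0 0" --pt "0 0 0 0 0 0" --pt "0 0 0 0 0 0" --claw 70

```text
time_s: 9.45
eef_pos: [561.7, -108.8, 127.7]
tcp_rot: [-0.5, 0.5, -0.5, 0.5]
ft_force: [0.7, 0.6, -0.2]
opening: 0.616
```

Call:
carry_out --pt "0 0 0 0 0 0" --pt "0 0 0 0 0 0" --pt "0 0 0 0 0 0" --pt "0 0 0 0 0 0" --pt "0 0 0 0 0 0"

```text
time_s: 9.87
eef_pos: [561.7, -108.7, 127.7]
tcp_rot: [-0.5, 0.5, -0.5, 0.5]
ft_force: [0.5, -0.7, -0.3]
opening: 0.707
```

```bash
python3 look.py 7; python3 - <<'E'
from h import *
im=ctrl.get_image("wrist");cv2.imwrite("pics/w7.png",im)
E
```

```text
[ 561.7 -108.7  127.7] [ 0.5 -0.7 -0.3] [-0.01 -0.05 -0.03] 9.8667 0.7066221498764099
```

View pics/c7.png

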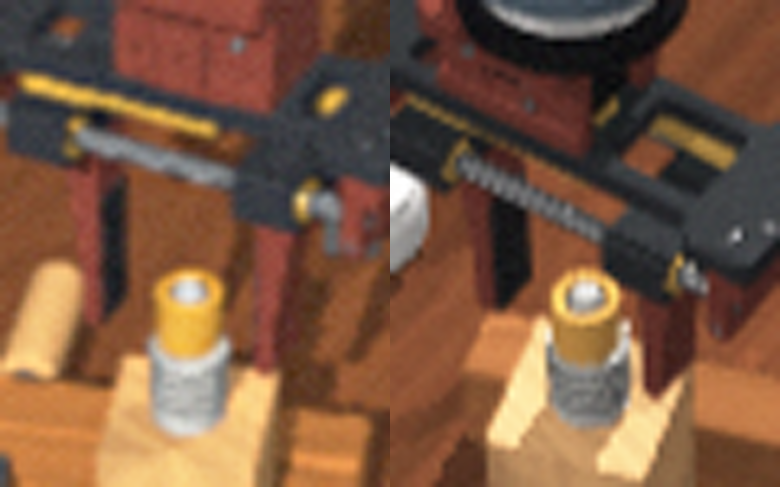

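View pics/w7.png

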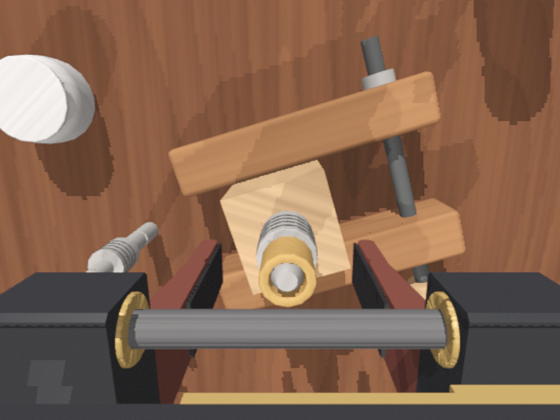

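The ferrule is seated on the shoulder and released. Its rim and the pin tip are concentric at wrist (287,277), and the gauge is still home. Now down to the collar with the tips about 5 mm above the block.

Call:
carry_out --pt "0 0.3 0 0 0 0" --pt "0 0.6 0 0 0 0" --pt "0 0.9 0 0 0 0" --pt "0 1.2 0 0 0 0" --pt "0 1.3 0 0 0 0"

```text
time_s: 10.43
eef_pos: [560.7, -108.5, 93.4]
tcp_rot: [0.5, -0.5, 0.501, -0.499]
ft_force: [-0.3, 0.0, -0.5]
opening: 0.698
```

Call:
carry_out --pt "0 0 0 0 0 0" --pt "0 0 0 0 0 0" --pt "0 0 0 0 0 0" --pt "0 0 0 0 0 0" --pt "0 0 0 0 0 0"

```text
time_s: 10.85
eef_pos: [562.0, -108.8, 95.6]
tcp_rot: [-0.5, 0.5, -0.5, 0.5]
ft_force: [-0.7, 0.5, 0.7]
opening: 0.704
```

```bash
python3 look.py 8
```

```text
[ 562.  -108.8   95.6] [-0.7  0.5  0.7] [-0.    0.02  0.01] 10.85 0.7042141223126477
```

View pics/c8.png

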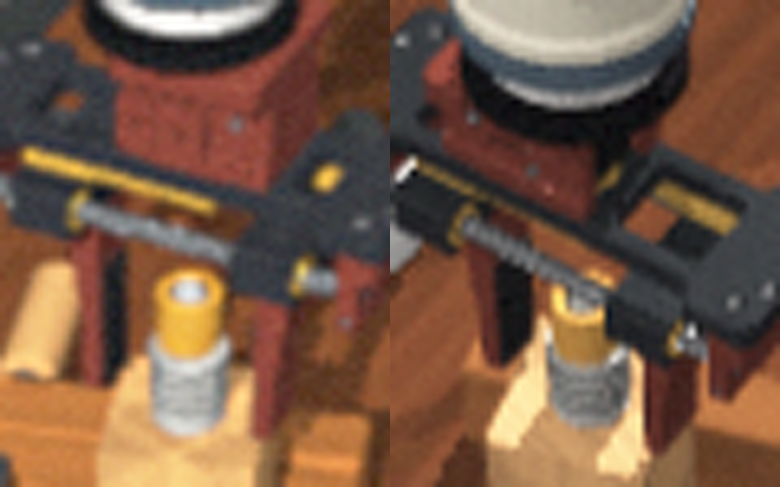

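Fingers straddle the collar and nothing has been touched. Closing.

Call:
carry_out --pt "0 0 0 0 0 0" --pt "0 0 0 0 0 0" --pt "0 0 0 0 0 0" --pt "0 0 0 0 0 0" --pt "0 0 0 0 0 0" --claw 0

```text
time_s: 11.37
eef_pos: [561.7, -108.7, 95.2]
tcp_rot: [0.5, -0.5, 0.5, -0.5]
ft_force: [-0.5, 0.9, 0.1]
opening: 0.36
```

Call:
carry_out --pt "0 0 0 0 0 0" --pt "0 0 0 0 0 0" --pt "0 0 0 0 0 0" --pt "0 0 0 0 0 0" --pt "0 0 0 0 0 0"

```text
time_s: 11.78
eef_pos: [561.7, -108.7, 95.2]
tcp_rot: [-0.5, 0.5, -0.5, 0.5]
ft_force: [0.7, -0.4, 0.5]
opening: 0.337
```

```bash
python3 look.py 9
```

```text
[ 561.7 -108.7   95.2] [ 0.7 -0.4  0.5] [ 0.05  0.1  -0.02] 11.7833 0.3367326597728169
```

View pics/c9.png

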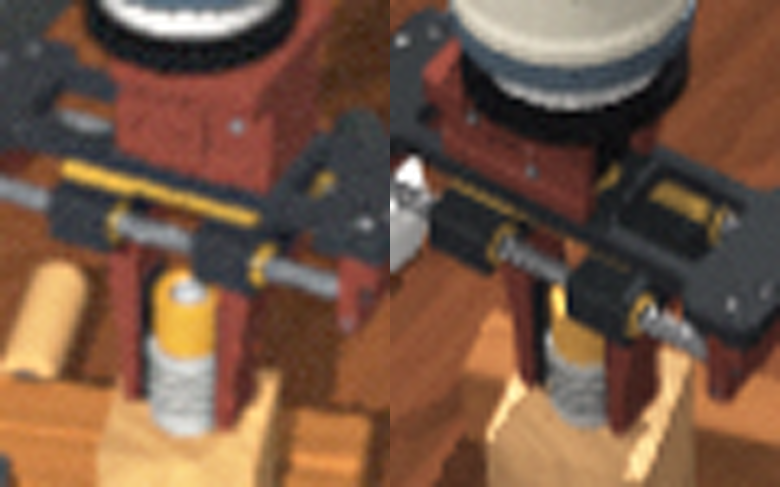

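Gripped at 29.7 mm, against a 30 mm collar. I'll draw up slowly in three steps to 35 mm.

Call:
carry_out --pt "0 -0.05 0 0 0 0" --pt "0 -0.12 0 0 0 0" --pt "0 -0.2 0 0 0 0" --pt "0 -0.28 0 0 0 0" --pt "0 -0.35 0 0 0 0"

```text
time_s: 12.3
eef_pos: [561.7, -108.7, 104.0]
tcp_rot: [0.5, -0.5, 0.5, -0.5]
ft_force: [-0.4, 0.1, -4.0]
opening: 0.334
```

```bash
python3 look.py 10
```

```text
[ 561.7 -108.7  104. ] [-0.4  0.1 -4. ] [0.03 0.03 0.03] 12.3 0.3336469458013477
```

View pics/c10.png

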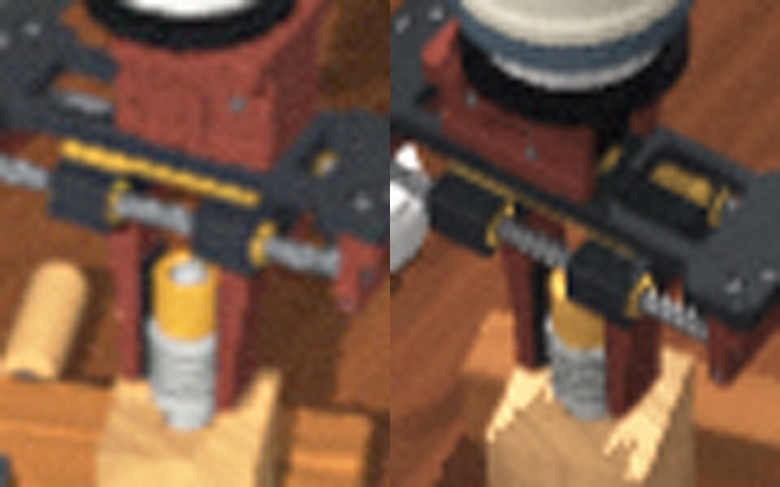

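The gauge rises with the hand (-4 N, about its weight) with the ferrule still seated. Continuing.

Call:
carry_out --pt "0 -0.1 0 0 0 0" --pt "0 -0.2 0 0 0 0" --pt "0 -0.3 0 0 0 0" --pt "0 -0.4 0 0 0 0" --pt "0 -0.5 0 0 0 0"

```text
time_s: 12.82
eef_pos: [561.8, -108.8, 116.8]
tcp_rot: [-0.5, 0.5, -0.5, 0.5]
ft_force: [1.0, 0.3, -3.4]
opening: 0.335
```

Call:
carry_out --pt "0 -0.1 0 0 0 0" --pt "0 -0.2 0 0 0 0" --pt "0 -0.3 0 0 0 0" --pt "0 -0.4 0 0 0 0" --pt "0 -0.53 0 0 0 0"

```text
time_s: 13.23
eef_pos: [561.6, -108.7, 129.8]
tcp_rot: [0.5, -0.5, 0.5, -0.5]
ft_force: [-0.2, 0.3, -2.9]
opening: 0.336
```

Call:
carry_out --pt "0 0 0 0 0 0" --pt "0 0 0 0 0 0" --pt "0 0 0 0 0 0" --pt "0 0 0 0 0 0" --pt "0 0 0 0 0 0"

```text
time_s: 13.65
eef_pos: [561.6, -108.7, 129.5]
tcp_rot: [0.5, -0.5, 0.5, -0.5]
ft_force: [-0.7, -1.2, -3.6]
opening: 0.335
```

Call:
carry_out --pt "0 0 0 0 0 0" --pt "0 0 0 0 0 0" --pt "0 0 0 0 0 0" --pt "0 0 0 0 0 0" --pt "0 0 0 0 0 0"

```text
time_s: 14.07
eef_pos: [561.7, -108.7, 129.7]
tcp_rot: [0.5, -0.5, 0.5, -0.5]
ft_force: [0.0, -0.2, -4.5]
opening: 0.338
```

```bash
python3 look.py 11; python3 - <<'E'
from h import *
a=cv2.imread("pics/side0.png");b=cv2.imread("pics/side11f.png")
cv2.imwrite("pics/d.png",np.hstack([cv2.resize(x[140:400,100:440],(400,306)) for x in (a,b)]))
E
```

```text
[ 561.7 -108.7  129.7] [ 0.  -0.2 -4.5] [-0.   -0.02 -0.01] 14.0667 0.338020426169353
```

View pics/c11.png

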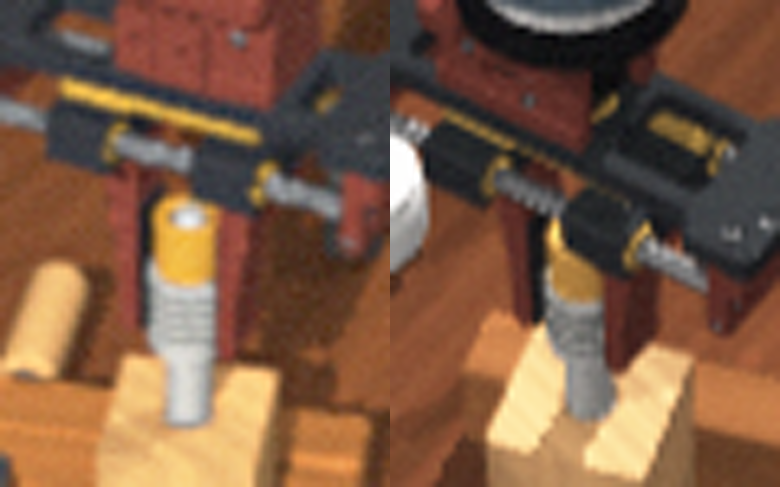

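View pics/d.png

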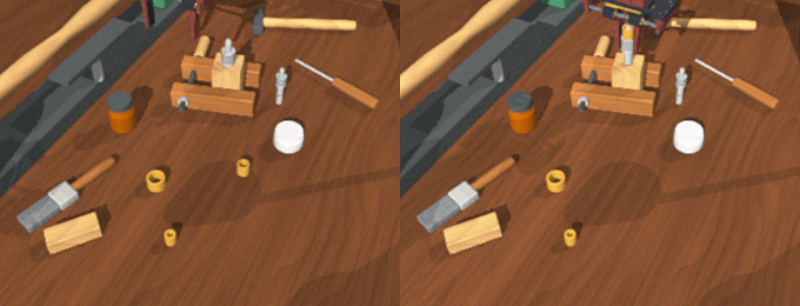

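The collar underside is about 34.5 mm up, about half the plug shows, and the bystanders are unmoved. Handing in.

```bash
python3 -c "
from rig import ctrl
s=ctrl.state();print(abs(s['joint_vel']).max(),s['opening'])
print(ctrl.sign_off())"
```

```text
0.001881298018066972 0.334612330351458
the job is handed in; nothing more can be done
None
```

I slipped the 25 mm ferrule over the pin, seated it on the collar and let go with the gauge still home. I then took the gauge by its collar, drew it up about 34.5 mm, and handed in at about 14 s while holding it still. Sign-off gives no verdict, so the result rests on my own checks:

- **Grip:** the last opening reading was 29.4 mm on the 30 mm collar, and the tool force was about -4 N, roughly the gauge's weight.
- **Gauge:** it was upright, with about half the plug visible above the mouth. The arm was still (joint speeds below 0.002 rad/s). The lift is the measured rise of the gripper; I did not measure the groove's position separately.
- **Ferrule:** seated on the shoulder with the pin tip visible inside its bore, and still seated in the last view.
- **Other ferrules and bystanders:** in the part of the side view I compared, they had not visibly moved from the start.

One measurement disagreed: the pin's position came out 1–2 mm apart between the fixed cameras and the wrist camera. I aimed between the two, and the ferrule went on with no noticeable force.

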